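# Catch the falling specimen-case lid and lay it shut

### The arm

A 7-joint arm with a two-finger parallel gripper is mounted at the origin on the work surface. World frame = base frame: x ahead of the robot, y to its left, z up, the work surface at z = 0. Lengths are in m, angles in rad, forces in N, time in s.
With the tool pointing down it reaches from about 0.425 to 1.025 m from the base axis. Payload 9.4 kg.
Tool frame: the origin (TCP) lies midway between the tips of the shut fingers; the grasp point (between the pads) lies r.grip_point_offset behind it (r.grip_point_offset is the distance from the TCP to the grasp point, in m); z points along the fingers, y is the line along which they close (so a half turn about z gives the same grasp; the last joint's range is limited). The gripper opens to 85 mm and grips with 20 to 120 N. Pads are 22 mm wide; open, the fingers measure 114 mm over their backs; the gripper's body (76 mm by 85 mm) begins 54 mm behind the grasp point. The pads swing forward as they close: fully open they stand 13 mm farther back than shut.
Start: joints at [1.272, 0.599, -0.003, 1.599, 0.002, 0.943, -0.08], TCP at [0.159, -0.707, 0.231] pointing down, gripper open.
Joint ranges: [-2.57, 2.57], [-0.35, 1.97], [-1.29, 1.29], [0.11, 2.56], [-1.05, 4.19], [0.11, 1.86], [-2.63, 2.63]. Speed limits (rad/s): [2.22, 2.22, 3.01, 3.01, 3.14, 3.14, 3.14].

### API

Orientations are given as a unit quaternion [x, y, z, w].
In Python, from bench import r gives the robot as it stands.
- The arm moves only by the tool drive_tool, never from a script. Its arguments are lists of equal length, an entry for each row: "dp": the shift along the tool's x, y, z as a fraction of full scale, a list of three; "twist": the turn, a rotation vector about the tool's x, y, z as a fraction of full scale, a list of three; "jaw": the closure, from -1 (fully open) to 1 (shut). In form: {"dp": [[tx, ty, tz], ...], "twist": [[rx, ry, rz], ...], "jaw": [jaw, ...]}. A call has 1 to 8 rows; each row shifts and turns the commanded pose from where the row before left it, along the tool's axes as they then stand; what a row does not reach is not made up. Full scale, the value 1, is 60 mm for a shift and 0.1 rad for a turn. A row lasts 1/8 s, in which the tool goes at most 62.5 mm and 10.7 degrees, less where a joint would pass 70% of its speed; a pose out of reach is approached as far as the arm can. A call with a number of a shift or a turn outside -1 to 1 is refused whole. A call with a gripper value outside its range is refused whole. The fingers move at their own pace and stop on an object; "grip_force" is the grip in N (left out, the last holds). Time passes only in rows, so rows that do not move let the fingers close. It gives the time, the measured TCP pose, the force, the opening and the grip force at its end, in the units of the state.
- r.sense(): the state, without advancing time (a new reading comes with each control period).
- r.snapshot(name): name is "scene" or "top" or "wrist"; returns a dict with "image" (384x512x3 uint8, red, green, blue), "z_map" (384x512 float32, m along the optical axis (not along the pixel's ray), 0 where there is no reading), "K" (3x3 intrinsics, pixels), "extrinsics" (4x4, takes a point from camera to world coordinates); the wrist camera has in their place "tool_from_camera" (4x4, takes a point from camera to tool coordinates, whose origin is the TCP and whose axes are the flange's). Camera axes: x right, y up, looking along -z (the intrinsics and any distortion apply to the point x, -y, -z); pixel columns grow to the right and rows downward; lengths in m; the calibration is good to about 2 mm. The wrist camera is an equidistant fisheye: a pixel r from the principal point sees the ray r / f radians off the axis. A picture is of the moment at which its call begins: read the wrist's pose just before it.
- r.finish_job(): hands the job in; it is judged then, once.
The state is a dict: "time_s": time; "joint_positions": joint angles; "dq": joint speeds; "tau": joint torques, N m; "tcp_pos": TCP position; "tcp_rot": TCP orientation; "ft_force": force on the tool from outside, world axes, zero at the start; "torque": the same for the moment, N m; "width": finger opening in m; "grip_force": force on a finger pad.
Only numpy, scipy, OpenCV 4.12 (cv2) and the standard library are available. Lean on these libraries where they do the work, as an engineer would, in place of code of your own. Each camera call takes 0.05 s, during which the arm holds its last target. There are 200 camera calls.

### The job

Close the wooden specimen case without a bang: nudge its upright lid from behind, over towards the case, until it starts to fall by itself, free of the hand, then catch its front edge on the outside of the fingers well before it is shut and carry it on them gently all the way down until it lies closed. Take the fingers out from under the lip and finish clear of everything. Never squeeze the lid or press it hard, do not shift or lift the case, and leave everything else on the desk where it stands.

Things in the scene. Friction and masses are not known exactly. Their poses are not given: they have to be found in the camera images.
- lid (a joint): Lid angle about its hinge, rad: 0 shut, 1.57 upright, stop at 1.75 (leaning back, past the hinge). Stiff, damped hinge: the lid stays where it is left between about 1.4 and 1.6; below about 1.3 it falls shut by itself, slowly at first, then faster, in about 4 to 6 s. Lid about 0.45 kg (10 percent either way); held at its front edge it weighs 2 to 3 N.
- case_hinge (a point): Middle of the hinge line, on the far upper rim of the loose wooden specimen case, 85 mm above the desk; it stays with the case. Axes of the case: x level, from the case's front to its hinge (roughly to the robot's right; the front faces its left), y along the hinge line, z up. The outer face of the case's front wall is at x = -150 mm.
- lid_edge (a point): Middle of the lid's free front edge, on its inner face (underside when shut). The lid is a flat pale wooden board, 175 mm from hinge line to edge, 250 mm wide along the hinge, 12 mm thick. Axes: x from the edge to the hinge, y along the hinge, z out of the outer face. At lid angle q the point is at (-175 cos q, 0, 175 sin q) mm in the frame of case_hinge.
- case: Specimen case, 150 mm deep, 240 wide, 85 high, 2.8 kg, loose on the desk, stones in its three compartments. Origin at the centre of its underside, axes as case_hinge. Shut, the lid juts 25 mm beyond the front wall as a lip, its underside 85 mm above the desk, free room below it.
- fossil_a: Loose stone, 68 mm across, 36 mm high, on the desk between the case and the robot (bystander). Origin at its underside.
- fossil_b: Loose stone, 56 mm across, 30 mm high, on the desk behind the hinge side of the case (bystander). Origin at its underside.
- fossil_c: Loose stone, 80 mm across, 34 mm high, on the desk far to the right (bystander). Origin at its underside.
- tape_roll: Roll of tape lying flat, 90 mm across, 24 mm high (bystander). Origin at its underside.
- phone: Black phone lying flat, 75 x 155 x 9 mm (bystander). Origin at its underside.
- dust_brush: Small brush lying flat, 170 mm long, near the front corner of the case that is closer to the robot (bystander).
- glue_jar: Small jar, 52 mm across, 60 mm high, near the front corner of the case that is farther from the robot (bystander). Origin at its underside.

How it is judged:
On the way, in this order (a step that is already met when the one before it is completed fails the run):
1. the lid, nudged past upright, is falling by itself with no finger touching it (value of joint lid between 0.35 and 1.4 rad and velocity of joint lid below -0.03 rad/s and contact force between the fingers and lid below 0.02 N), for 0.15 s.
2. the falling lid is caught: it rests on the fingers while still well open (more than 0.3 rad) (value of joint lid between 0.3 and 1.3 rad and contact force between the fingers and lid above 0.3 N and velocity of joint lid between -0.3 and 0.3 rad/s), for 0.2 s.
3. the lid is still carried by the fingers when it is almost shut (under 0.06 rad, about 10 mm at its edge) (value of joint lid between 0.005 and 0.06 rad and contact force between the fingers and lid above 0.3 N), for 0.02 s.
4. the lid lies shut (value of joint lid below 0.015 rad), for 0.2 s.
At the end, for the whole second after the job is handed in: The lid is shut (under 0.015 rad) and at rest, and the case stands flat within 15 mm of where it stood (value of joint lid below 0.015 rad and distance of case from where it was at the start of the episode below 0.015 m and angle between case's own z axis and vertical below 0.03 rad and linear speed of case below 0.01 m/s); the robot touches nothing.
It fails at once if the lid comes down too fast (over 0.4 rad/s, 70 mm/s at its edge) in the last part before it is shut (value of joint lid between 0.035 and 0.25 rad and velocity of joint lid below -0.4 rad/s).
It fails at once if the lid is squeezed or pressed hard (over 18 N) (contact force between the fingers and lid above 18 N).
It fails at once if the case is shifted by more than 15 mm, lifted or tipped (distance of case from where it was at the start of the episode above 0.015 m or angle between case's own z axis and vertical above 0.06 rad).
It fails at once if a bystander is moved by more than 20 mm (distance of any of fossil_a, fossil_b, fossil_c, tape_roll, phone, dust_brush, glue_jar from where it was at the start of the episode above 0.02 m).
It also fails if it takes over 54 s, if anything falls off the work surface, if the arm or the gripper's body presses on something with over 40 N, if the wrist force passes 120 N, or if a joint passes its speed limit or range.

## Working session

There is one attempt and no reset: what is moved stays moved. The work goes in short steps, Python scripts to look and compute and a tool call to move; the robot and the scene stay as the last step left them, time stands still between calls to the robot, and variables do not carry over. Pictures are saved under pics/ and viewed, at most 10 in all, crops included, and the job is handed in when it is done.

Besides the shell and the picture viewer there is one more tool, called after "Call:" as name(argument=value, ...), one argument or row to a line, values as JSON. drive_tool: Moves the arm, as the interface text tells. Its arguments: {"type":"object","properties":{"dp":{"type":"array","items":{"type":"array","items":{"type":"number"}}},"twist":{"type":"array","items":{"type":"array","items":{"type":"number"}}},"jaw":{"type":"array","items":{"type":"number"}},"grip_force":{"type":"number"}},"required":["dp","twist","jaw"]}

```bash
mkdir -p pics; ls
cat > h.py <<'E'
import numpy as np, cv2
from bench import r
from scipy.spatial.transform import Rotation as R
def world(s):
    z=s["z_map"];K=s["K"];v,u=np.indices(z.shape)
    p=np.stack([(u-K[0,2])/K[0,0]*z,-(v-K[1,2])/K[1,1]*z,-z],-1)
    E=s["extrinsics"];return p@E[:3,:3].T+E[:3,3]
E
python3 - <<'E'
from h import *
s=r.sense();print(s,r.grip_point_offset)
for n in("scene","top"):
    a=r.snapshot(n);np.savez(f"{n}.npz",**{k:v for k,v in a.items() if isinstance(v,np.ndarray)})
    cv2.imwrite(f"pics/{n}0.png",cv2.resize(a["image"][:,:,::-1],(800,600)))
    print(n,a["K"],a["extrinsics"])
E
```

```text
pics
{'time_s': 0.0, 'joint_positions': array([ 1.27228334,  0.60010164, -0.00252666,  1.60013947,  0.00178492,
        0.94288701, -0.07981426]), 'dq': array([-0.00127633, -0.00050383, -0.00034463,  0.00074664, -0.0009122 ,
       -0.00056655, -0.00068148]), 'tau': array([ 7.77219557e-04, -7.76451588e+01,  1.56540211e+00, -2.58013827e+01,
        1.22445190e-02,  8.98977363e-03, -2.81851572e-05]), 'tcp_pos': array([ 0.15937253, -0.70678217,  0.23043073]), 'tcp_rot': array([ 9.93854683e-01,  1.10690020e-01, -1.53179387e-04, -7.51203361e-04]), 'ft_force': array([-0.24934233, -0.19943133,  0.03850727]), 'torque': array([-0.02494476, -0.06036711, -0.00014137]), 'grip_force': 0.0, 'width': 0.08551848736698757} 0.0187
scene [[350.65314447   0.         246.8117032 ]
 [  0.         350.65314447 195.21281398]
 [  0.           0.           1.        ]] [[-0.54181966 -0.50670499  0.67058297  1.3420963 ]
 [ 0.84029415 -0.34399743  0.41901254  0.47664986]
 [ 0.01836307  0.79051617  0.61216581  0.85022184]
 [ 0.          0.          0.          1.        ]]
top [[404.91850538   0.         250.86733967]
 [  0.         404.91850538 193.14075989]
 [  0.           0.           1.        ]] [[-0.01691765  0.99654377 -0.08132841  0.43770007]
 [-0.99969471 -0.0153939   0.01932645 -0.01781284]
 [ 0.01800769  0.08163053  0.99649996  1.17061927]
 [ 0.          0.          0.          1.        ]]
```

View pics/scene0.png

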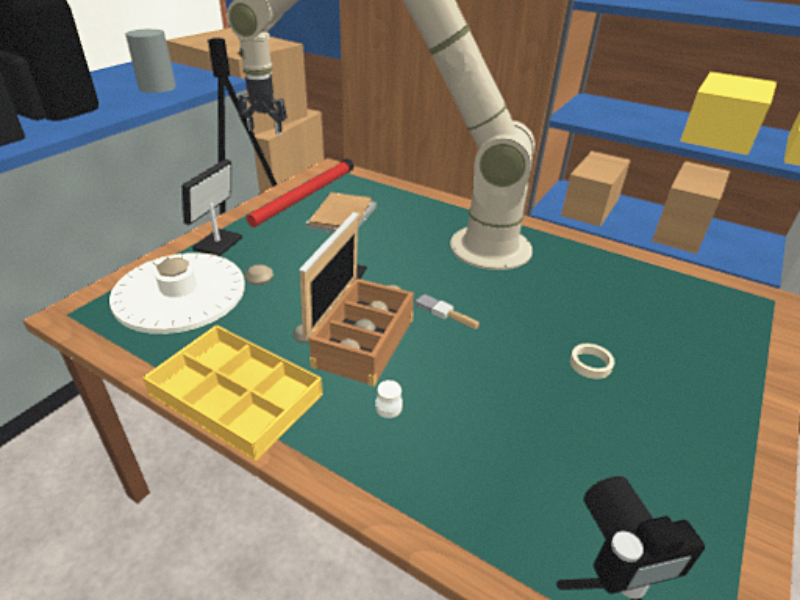

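View pics/top0.png

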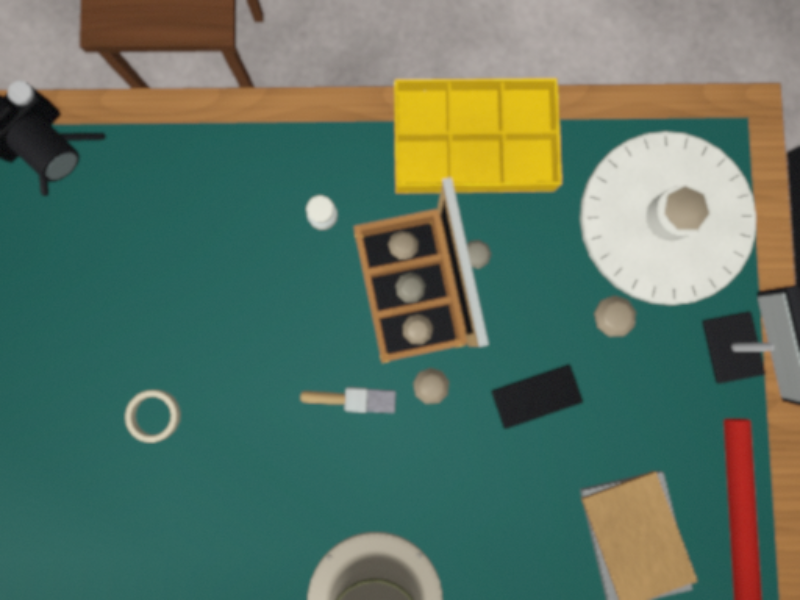

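The scene view shows the case near (360,330) with the lid upright, the brush at (445,310) and the jar at (388,400). In the top view the case rim corners are at about (355,228), (437,210), (465,345) and (385,360). The lid's top edge runs from (447,180) to (483,345). The stones are at (431,387), (478,255) and (615,317).

Run:
```python
from h import *
s=dict(np.load("top.npz"));W=world(s)
k=0.64
def at(u,v): return np.round(W[int(v*k),int(u*k)],3)
for n,p in dict(fa=(431,387),fb=(480,255),fc=(615,317),jar=(320,210),phone=(537,396),brush1=(395,402),brush2=(302,398),desk=(250,300),tray=(405,85),tray2=(550,187)).items(): print(n,at(*p))
m=(W[...,2]>.079)&(W[...,2]<.092)
u,v=np.meshgrid(np.arange(512)/k,np.arange(384)/k)
m&=(u>345)&(u<475)&(v>200)&(v<370)
P=W[m];print(len(P),P[:,2].mean())
rc=cv2.minAreaRect(P[:,:2].astype(np.float32));print(rc,cv2.boxPoints(rc))
m=(W[...,2]>.2)&(u>420)&(u<500)&(v>160)&(v<360)
P=W[m];print("lid",len(P),np.percentile(P[:,2],[0,5,50,95,100]))
rc=cv2.minAreaRect(P[P[:,2]>.235][:,:2].astype(np.float32));print(rc,cv2.boxPoints(rc))
# scene-view
s=dict(np.load("scene.npz"));W2=world(s)
for n in((345,240),(330,290),(312,325),(365,270)): print(n,np.round(W2[int(n[1]*k),int(n[0]*k)],3))
m=(W2[...,2]>.079)&(W2[...,2]<.095)
P=W2[m];print(len(P));m2=m
Q=W2[(W2[...,2]>.1)&(W2[...,2]<.3)&(abs(W2[...,0]-.6)<.25)&(W2[...,1]<.1)&(W2[...,1]>-.3)]
# lid planar fit (inner face), by horizontal coordinate
c=Q.mean(0);U,S,Vt=np.linalg.svd(Q-c,full_matrices=False);print("plane",c,Vt[2],S/len(Q)**.5, Q.min(0),Q.max(0))
```

```text
fa [ 0.379 -0.105  0.035]
fb [ 0.614 -0.201  0.032]
fc [ 0.499 -0.444  0.028]
jar [0.696 0.088 0.058]
phone [ 0.357 -0.3    0.011]
brush1 [ 0.351 -0.04   0.016]
brush2 [0.362 0.126 0.019]
desk [0.54  0.221 0.004]
tray [ 0.933 -0.07   0.038]
tray2 [ 0.739 -0.334  0.036]
1070 0.08521851648196398
((0.5560078024864197, -0.06922048330307007), (0.24029655754566193, 0.1505250483751297), 10.928426742553711) [[ 0.42376998 -0.01810089]
 [ 0.4523069  -0.16589613]
 [ 0.68824565 -0.12034008]
 [ 0.65970874  0.02745517]]
lid 921 [0.20051366 0.21103076 0.26026355 0.2638533  1.17061927]
((0.5664976239204407, -0.08601593971252441), (0.24837495386600494, 0.15255071222782135), 3.655148506164551) [[ 0.4377001  -0.01781283]
 [ 0.44742543 -0.17005323]
 [ 0.69529516 -0.15421905]
 [ 0.6855698  -0.00197865]]
(345, 240) [ 0.518 -0.15   0.231]
(330, 290) [ 0.587 -0.141  0.142]
(312, 325) [ 0.675 -0.124  0.108]
(365, 270) [ 0.317 -0.237  0.008]
1918
plane [ 0.59179909 -0.13812127  0.19142868] [ 0.18332703 -0.98269182  0.02660805] [0.07499107 0.04943514 0.0027549 ] [ 0.44889035 -0.17314748  0.10000579] [ 0.69888426 -0.1136634   0.26324887]
```

```bash
cat >> h.py <<'E'
CX=np.array([.1896,-.9819,0]);CY=np.array([.9819,.1896,0]);H=np.array([.570,-.143,0])
def pose(x,z,y=0,t=45):   # tip position in case axes (mm, z above desk), tilt deg from vertical
    t=np.radians(t);zt=np.sin(t)*CX+np.array([0,0,-np.cos(t)])
    return H+(x*CX+y*CY)/1e3+[0,0,z/1e3], R.from_matrix(np.c_[np.cross(CY,zt),CY,zt])
def rows(p0,R0,p1,R1,n):
    "n rows from pose to pose; returns dp,twist"
    D=(R0.inv()*R1).as_rotvec();dp=[];c=p0.copy();Rc=R0;tw=np.round(D/n/.1,2)
    for i in range(n):
        g=p0+(p1-p0)*(i+1)/n
        d=np.round(Rc.inv().apply(g-c)/.06,2);dp.append(d.tolist())
        c=c+Rc.apply(d*.06);Rc=Rc*R.from_rotvec(tw*.1)
    print("dp",dp,"\ntwist",tw.tolist(),"x",n)
    return c,Rc
def cur():
    s=r.sense();p=s["tcp_pos"];d=(p-H)*1e3;Rt=R.from_quat(s["tcp_rot"]);z=Rt.apply([0,0,1])
    print("t",s["time_s"],"case x,y,z",np.round([d@CX,d@CY,p[2]*1e3],1),"zdir",np.round([z@CX,z@CY,z[2]],2),"F",np.round([s["ft_force"]@CX,s["ft_force"]@CY,s["ft_force"][2]],2),"q",np.round(s["joint_positions"],2))
    return p,Rt
def lid():
    a=r.snapshot("scene");W=world(a).reshape(-1,3)-H
    X=W@CX;Y=W@CY;Z=W[:,2]-.085
    return a,X,Y,Z
E
python3 - <<'E'
from h import *
p,q=cur();t,Q=pose(65,340)
rows(p,q,t,Q,24)
E
```

```text
t 0.1 case x,y,z [ 475.7 -510.1  230.5] zdir [-0. -0. -1.] F [ 0.48 -0.77 -0.35] q [ 1.27  0.6  -0.    1.6   0.    0.94 -0.08]
dp [[0.36, -0.27, -0.08], [0.38, -0.25, -0.09], [0.39, -0.23, -0.11], [0.4, -0.19, -0.12], [0.4, -0.17, -0.14], [0.42, -0.14, -0.15], [0.41, -0.11, -0.17], [0.42, -0.09, -0.18], [0.41, -0.05, -0.19], [0.42, -0.02, -0.2], [0.4, 0.01, -0.22], [0.41, 0.04, -0.22], [0.39, 0.07, -0.24], [0.38, 0.1, -0.24], [0.36, 0.13, -0.25], [0.36, 0.15, -0.25], [0.33, 0.18, -0.26], [0.32, 0.21, -0.26], [0.29, 0.24, -0.27], [0.27, 0.26, -0.26], [0.25, 0.28, -0.27], [0.23, 0.3, -0.26], [0.2, 0.32, -0.27], [0.17, 0.34, -0.26]] 
twist [-0.25, -0.26, -0.61] x 24
```

Call:
drive_tool(
  dp=[
    [0.36,-0.27,-0.08],
    [0.38,-0.25,-0.09],
    [0.39,-0.23,-0.11],
    [0.4,-0.19,-0.12],
    [0.4,-0.17,-0.14],
    [0.42,-0.14,-0.15],
    [0.41,-0.11,-0.17],
    [0.42,-0.09,-0.18],
  ],
  twist=[
    [-0.25,-0.26,-0.61],
    [-0.25,-0.26,-0.61],
    [-0.25,-0.26,-0.61],
    [-0.25,-0.26,-0.61],
    [-0.25,-0.26,-0.61],
    [-0.25,-0.26,-0.61],
    [-0.25,-0.26,-0.61],
    [-0.25,-0.26,-0.61],
  ],
  jaw=[1,1,1,1,1,1,1,1],
  grip_force=20,
)

```text
time_s: 1.1
tcp_pos: [0.301, -0.5394, 0.2677]
tcp_rot: [0.927, 0.347, -0.091, 0.11]
ft_force: [0.0, -0.1, -0.6]
width: 0.0002
grip_force: 0.0
```

Call:
drive_tool(
  dp=[
    [0.41,-0.05,-0.19],
    [0.42,-0.02,-0.2],
    [0.4,0.01,-0.22],
    [0.41,0.04,-0.22],
    [0.39,0.07,-0.24],
    [0.38,0.1,-0.24],
    [0.36,0.13,-0.25],
    [0.36,0.15,-0.25],
  ],
  twist=[
    [-0.25,-0.26,-0.61],
    [-0.25,-0.26,-0.61],
    [-0.25,-0.26,-0.61],
    [-0.25,-0.26,-0.61],
    [-0.25,-0.26,-0.61],
    [-0.25,-0.26,-0.61],
    [-0.25,-0.26,-0.61],
    [-0.25,-0.26,-0.61],
  ],
  jaw=[1,1,1,1,1,1,1,1],
)

```text
time_s: 2.1
tcp_pos: [0.442, -0.3728, 0.3038]
tcp_rot: [0.786, 0.554, -0.175, 0.21]
ft_force: [0.5, -0.5, 0.8]
width: 0.0001
grip_force: 0.0
```

Run:
```python
from h import *
p,q=cur();t,Q=pose(65,340)
rows(p,q,t,Q,8)
```

```text
t 2.1 case x,y,z [ 201.4 -169.3  303.8] zdir [ 0.51 -0.14 -0.85] F [0.53 0.37 0.77] q [ 0.31  0.3  -0.01  2.08  0.8   0.8  -0.63]
dp [[0.33, 0.18, -0.26], [0.32, 0.21, -0.26], [0.29, 0.24, -0.26], [0.27, 0.25, -0.27], [0.25, 0.28, -0.26], [0.23, 0.3, -0.27], [0.2, 0.32, -0.26], [0.18, 0.34, -0.26]] 
twist [-0.25, -0.26, -0.59] x 8
```

Call:
drive_tool(
  dp=[
    [0.33,0.18,-0.26],
    [0.32,0.21,-0.26],
    [0.29,0.24,-0.26],
    [0.27,0.25,-0.27],
    [0.25,0.28,-0.26],
    [0.23,0.3,-0.27],
    [0.2,0.32,-0.26],
    [0.18,0.34,-0.26],
  ],
  twist=[
    [-0.25,-0.26,-0.59],
    [-0.25,-0.26,-0.59],
    [-0.25,-0.26,-0.59],
    [-0.25,-0.26,-0.59],
    [-0.25,-0.26,-0.59],
    [-0.25,-0.26,-0.59],
    [-0.25,-0.26,-0.59],
    [-0.25,-0.26,-0.59],
  ],
  jaw=[1,1,1,1,1,1,1,1],
)

```text
time_s: 3.1
tcp_pos: [0.5829, -0.2069, 0.3401]
tcp_rot: [0.589, 0.712, -0.244, 0.296]
ft_force: [0.3, -0.4, 0.7]
width: -0.0002
grip_force: 0.0
```

Run:
```python
from h import *
p,q=cur();t,Q=pose(60,255)
rows(p,q,t,Q,5)
a,X,Y,Z=lid()
cv2.imwrite("pics/s1.png",cv2.resize(a["image"][80:300,100:393,::-1],(800,600)))
```

```text
t 3.1 case x,y,z [ 65.2   0.6 340.1] zdir [ 0.71 -0.   -0.71] F [0.48 0.17 0.71] q [-0.04  0.37 -0.14  2.01  1.02  1.06 -0.64]
dp [[0.21, -0.0, 0.19], [0.22, -0.0, 0.19], [0.21, -0.01, 0.18], [0.21, 0.0, 0.19], [0.22, -0.0, 0.19]] 
twist [-0.0, 0.0, -0.0] x 5
```

View pics/s1.png

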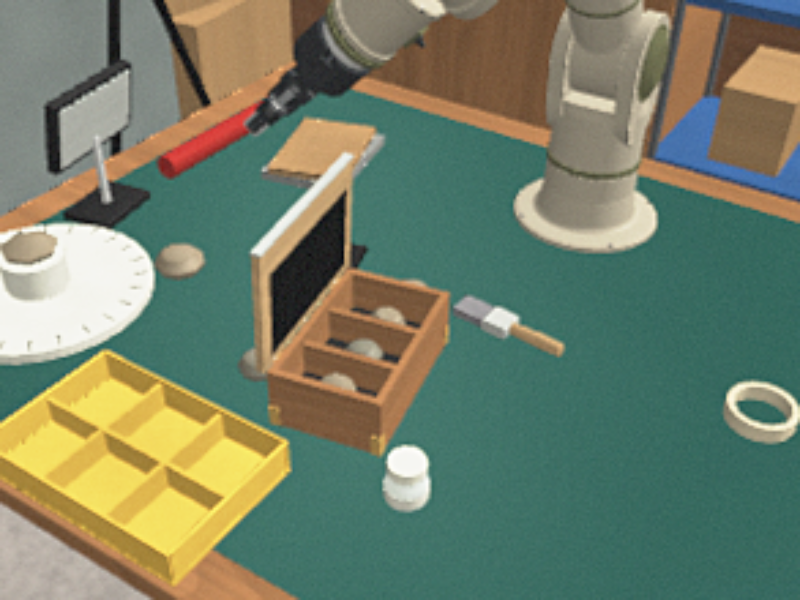

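The tool at (260,115) is tilted 45°, above and behind the lid. The lid's top edge, (345,160) to (260,250), is free.

Call:
drive_tool(
  dp=[
    [0.23,0,0.21],
    [0.23,0,0.21],
    [0.23,0,0.2],
    [0.23,0,0.2],
    [0.23,0,0.2],
    [0,0,0],
  ],
  twist=[
    [0,0,0],
    [0,0,0],
    [0,0,0],
    [0,0,0],
    [0,0,0],
    [0,0,0],
  ],
  jaw=[1,1,1,1,1,1],
)

```text
time_s: 3.9
tcp_pos: [0.5814, -0.202, 0.2468]
tcp_rot: [0.589, 0.712, -0.244, 0.295]
ft_force: [-0.4, 0.1, -1.0]
width: 0.0
grip_force: 0.0
```

```bash
cat >> h.py <<'E'
def lidq(name="lid",y0=60,y1=115):
    "lid angle from outer/inner face points away from the tool (|y| between y0 and y1 on the far side), top and scene"
    for cam in("scene","top"):
        a=r.snapshot(cam);W=world(a).reshape(-1,3)-H
        X=W@CX*1e3;Y=W@CY*1e3;Z=W[:,2]*1e3-85
        rr=np.hypot(X,Z);m=(abs(Y)>y0)&(abs(Y)<y1)&(rr>60)&(rr<185)&(Z>8)&(X<30)
        P=np.c_[X,Z][m]
        if len(P)<30: print(cam,"few",len(P));continue
        th=np.arctan2(P[:,1],-P[:,0]);print(cam,len(P),"q med",np.round(np.percentile(th,[10,50,90]),3))
E
python3 - <<'E'
from h import *
p,q=cur();lidq();t,Q=pose(20,248);rows(p,q,t,Q,8)
E
```

```text
t 3.9 case x,y,z [ 60.1  -0.  246.8] zdir [ 0.71 -0.   -0.71] F [-0.21 -0.37 -0.95] q [-0.06  0.49 -0.13  2.1   1.14  0.97 -0.87]
scene 463 q med [1.543 1.553 1.575]
top 463 q med [1.518 1.528 1.581]
dp [[0.06, -0.0, -0.06], [0.05, -0.0, -0.06], [0.06, -0.0, -0.06], [0.06, -0.0, -0.06], [0.06, -0.0, -0.06], [0.05, -0.0, -0.07], [0.06, -0.0, -0.06], [0.06, -0.0, -0.06]] 
twist [-0.0, 0.0, -0.0] x 8
```

Call:
drive_tool(
  dp=[
    [0.06,0,-0.06],
    [0.06,0,-0.06],
    [0.06,0,-0.06],
    [0.06,0,-0.06],
    [0.06,0,-0.06],
    [0.06,0,-0.06],
    [0.06,0,-0.06],
    [0.06,0,-0.06],
  ],
  twist=[
    [0,0,0],
    [0,0,0],
    [0,0,0],
    [0,0,0],
    [0,0,0],
    [0,0,0],
    [0,0,0],
    [0,0,0],
  ],
  jaw=[1,1,1,1,1,1,1,1],
)

```text
time_s: 5.0
tcp_pos: [0.5739, -0.1621, 0.248]
tcp_rot: [0.59, 0.711, -0.244, 0.296]
ft_force: [0.4, -0.1, 0.2]
width: -0.0003
grip_force: 0.4
```

Run:
```python
from h import *
p,q=cur();lidq()
```

```text
t 5.0 case x,y,z [1.95e+01 2.00e-01 2.48e+02] zdir [ 0.71 -0.   -0.71] F [0.14 0.42 0.24] q [-0.12  0.49 -0.15  2.1   1.1   1.01 -0.91]
scene 386 q med [1.465 1.475 1.498]
top 285 q med [1.444 1.474 1.505]
```

Call:
drive_tool(
  dp=[
    [0.06,0,-0.06],
    [0.06,0,-0.06],
    [0.06,0,-0.06],
    [0.06,0,-0.06],
    [0.06,0,-0.06],
    [0.06,0,-0.06],
    [0.06,0,-0.06],
    [0.06,0,-0.06],
  ],
  twist=[
    [0,0,0],
    [0,0,0],
    [0,0,0],
    [0,0,0],
    [0,0,0],
    [0,0,0],
    [0,0,0],
    [0,0,0],
  ],
  jaw=[1,1,1,1,1,1,1,1],
)

```text
time_s: 6.1
tcp_pos: [0.5664, -0.122, 0.2479]
tcp_rot: [0.59, 0.711, -0.243, 0.296]
ft_force: [-0.2, -0.5, -0.8]
width: 0.0001
grip_force: 0.2
```

Run:
```python
from h import *
p,q=cur();lidq()
t1,Q=pose(-21,295);a,b=rows(p,q,t1,Q,2)
t2,Q=pose(-165,295);a,b=rows(a,b,t2,Q,4)
t3,Q=pose(-128,176);rows(a,b,t3,Q,4)
```

```text
t 6.1 case x,y,z [-21.3   0.5 247.9] zdir [ 0.71 -0.   -0.71] F [ 0.41 -0.29 -0.78] q [-0.18  0.49 -0.17  2.1   1.06  1.05 -0.94]
scene 224 q med [1.261 1.269 1.298]
top 704 q med [1.256 1.316 1.389]
dp [[-0.28, -0.0, -0.28], [-0.28, -0.01, -0.27]] 
twist [-0.0, 0.0, -0.02] x 2
dp [[0.42, 0.0, -0.42], [0.43, 0.0, -0.43], [0.42, 0.0, -0.42], [0.43, 0.0, -0.43]] 
twist [-0.0, 0.0, -0.0] x 4
dp [[0.24, 0.0, 0.46], [0.24, 0.0, 0.46], [0.24, 0.0, 0.46], [0.24, 0.0, 0.46]] 
twist [-0.0, 0.0, -0.0] x 4
```

Call:
drive_tool(
  dp=[
    [0.06,0,-0.06],
    [0.06,0,-0.06],
    [0.06,0,-0.06],
    [-0.28,0,-0.28],
    [-0.28,0,-0.28],
    [0.4,0,-0.4],
  ],
  twist=[
    [0,0,0],
    [0,0,0],
    [0,0,0],
    [0,0,0],
    [0,0,0],
    [0,0,0],
  ],
  jaw=[1,1,1,1,1,1],
)

```text
time_s: 6.95
tcp_pos: [0.5571, -0.0756, 0.2973]
tcp_rot: [0.592, 0.709, -0.243, 0.297]
ft_force: [-0.0, 0.9, -1.1]
width: 0.0
grip_force: 0.0
```

Run:
```python
from h import *
p,q=cur();lidq();lidq()
t2,Q=pose(-175,285);a,b=rows(p,q,t2,Q,3)
t3,Q=pose(-128,176);rows(a,b,t3,Q,4)
```

```text
t 6.95 case x,y,z [-6.870e+01  1.000e-01  2.973e+02] zdir [ 0.71 -0.   -0.71] F [-0.91  0.15 -1.09] q [-0.24  0.42 -0.21  2.05  0.95  1.16 -0.88]
scene 169 q med [1.144 1.153 1.197]
top 975 q med [1.148 1.206 1.28 ]
scene 146 q med [1.13  1.14  1.182]
top 1005 q med [1.134 1.193 1.267]
dp [[0.47, -0.01, -0.37], [0.46, -0.0, -0.37], [0.47, -0.0, -0.37]] 
twist [-0.01, 0.01, -0.03] x 3
dp [[0.18, -0.0, 0.46], [0.18, -0.0, 0.46], [0.18, -0.0, 0.46], [0.19, -0.01, 0.46]] 
twist [0.0, -0.0, -0.0] x 4
```

Call:
drive_tool(
  dp=[
    [0.47,0,-0.37],
    [0.47,0,-0.37],
    [0.47,0,-0.37],
    [0.14,0,0.46],
    [0.14,0,0.46],
    [0.14,0,0.46],
    [0.14,0,0.46],
  ],
  twist=[
    [0,0,0],
    [0,0,0],
    [0,0,0],
    [0,0,0],
    [0,0,0],
    [0,0,0],
    [0,0,0],
  ],
  jaw=[1,1,1,1,1,1,1],
)

```text
time_s: 8.02
tcp_pos: [0.5478, -0.0237, 0.1799]
tcp_rot: [0.59, 0.711, -0.244, 0.296]
ft_force: [-0.4, -0.5, -0.1]
width: 0.0001
grip_force: 0.0
```

Run:
```python
from h import *
p,q=cur();lidq();
a=r.snapshot("scene");cv2.imwrite("pics/s2.png",cv2.resize(a["image"][80:300,100:393,::-1],(800,600)))
t3,Q=pose(-116,188);rows(p,q,t3,Q,1)
```

```text
t 8.025 case x,y,z [-121.4    0.8  179.9] zdir [ 0.71 -0.   -0.71] F [ 0.42 -0.49 -0.13] q [-0.34  0.61 -0.21  2.12  1.02  1.08 -1.17]
scene 172 q med [0.949 1.005 1.097]
top 1370 q med [0.955 1.003 1.078]
dp [[-0.16, -0.01, -0.03]] 
twist [-0.02, 0.01, -0.05] x 1
```

View pics/s2.png

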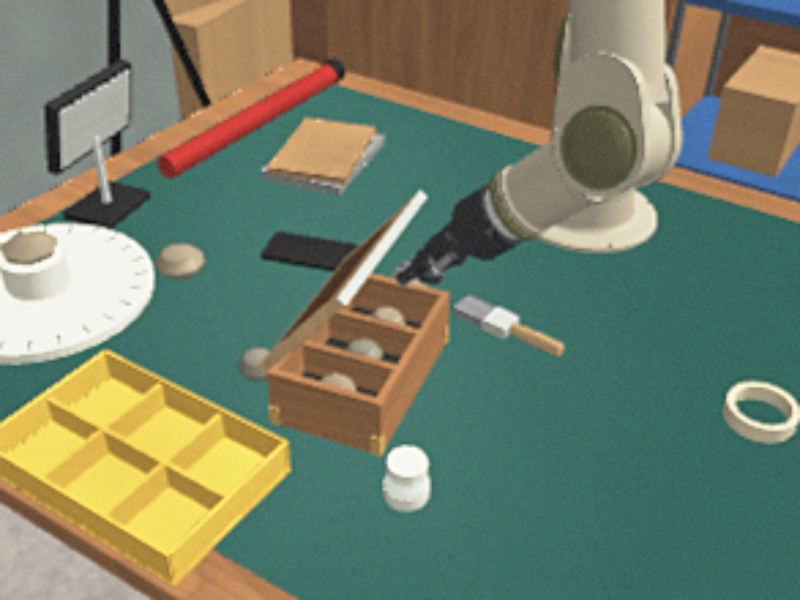

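The finger tip at (405,275) is in front of and below the falling lid, whose front edge runs (420,195) to (345,300). I'll hold there and wait for the lid.

Call:
drive_tool(
  dp=[
    [0,0,0],
    [0,0,0],
    [0,0,0],
    [0,0,0],
    [0,0,0],
    [0,0,0],
    [0,0,0],
    [0,0,0],
  ],
  twist=[
    [0,0,0],
    [0,0,0],
    [0,0,0],
    [0,0,0],
    [0,0,0],
    [0,0,0],
    [0,0,0],
    [0,0,0],
  ],
  jaw=[1,1,1,1,1,1,1,1],
)

```text
time_s: 9.18
tcp_pos: [0.5478, -0.022, 0.1807]
tcp_rot: [0.59, 0.711, -0.243, 0.296]
ft_force: [-0.2, 2.7, -0.0]
width: 0.0003
grip_force: 1.0
```

Run:
```python
from h import *
p,q=cur();lidq();cur();lidq()
```

```text
t 9.175 case x,y,z [-123.     1.1  180.7] zdir [ 0.71 -0.   -0.71] F [-2.64  0.36 -0.05] q [-0.34  0.61 -0.22  2.12  1.02  1.08 -1.16]
scene 324 q med [0.773 0.837 0.92 ]
top 1616 q med [0.796 0.831 0.906]
t 9.275 case x,y,z [-122.9    1.1  180.7] zdir [ 0.71 -0.   -0.71] F [-2.47 -0.16 -0.13] q [-0.34  0.61 -0.22  2.12  1.02  1.08 -1.16]
scene 325 q med [0.77  0.834 0.919]
top 1622 q med [0.797 0.832 0.907]
```

```bash
cat >> h.py <<'E'
def tipq(q,ox=4.4,oz=-24.8): return pose(-175*np.cos(q)+ox,85+175*np.sin(q)+oz)
def carry(q0,q1,n,p=None,ox=4.4,oz=-24.8,Q=None):
    "rows relative: tip follows the edge from q0 to q1"
    out=[];qs=np.linspace(q0,q1,n+1);Rt=tipq(0)[1];acc=np.zeros(3)
    for a,b in zip(qs,qs[1:]):
        acc=acc+Rt.inv().apply(tipq(b)[0]-tipq(a)[0])/.06
        d=np.round(acc,2);acc=acc-d;out.append(d.tolist())
    print("carry",out)
E
python3 - <<'E'
from h import *
carry(.76,.44,16)
E
```

```text
carry [[0.06, 0.0, 0.0], [0.06, -0.0, 0.01], [0.05, -0.0, -0.0], [0.06, -0.0, 0.01], [0.06, -0.0, 0.0], [0.06, 0.0, 0.01], [0.06, 0.0, 0.01], [0.05, -0.0, 0.01], [0.06, -0.0, 0.01], [0.06, -0.0, 0.01], [0.05, 0.0, 0.02], [0.06, -0.0, 0.01], [0.06, 0.0, 0.02], [0.05, -0.0, 0.01], [0.06, 0.0, 0.02], [0.05, -0.0, 0.02]]
```

Call:
drive_tool(
  dp=[
    [0,0,0],
    [0,0,0],
    [0.03,0,0],
    [0.06,0,0],
    [0.06,0,0.01],
    [0.05,0,0],
    [0.06,0,0.01],
    [0.06,0,0],
  ],
  twist=[
    [0,0,0],
    [0,0,0],
    [0,0,0],
    [0,0,0],
    [0,0,0],
    [0,0,0],
    [0,0,0],
    [0,0,0],
  ],
  jaw=[1,1,1,1,1,1,1,1],
)

```text
time_s: 10.38
tcp_pos: [0.5453, -0.0097, 0.1661]
tcp_rot: [0.59, 0.711, -0.244, 0.296]
ft_force: [-0.5, 0.6, -1.2]
width: 0.0002
grip_force: 0.3
```

Call:
drive_tool(
  dp=[
    [0.06,0,0.01],
    [0.06,0,0.01],
    [0.05,0,0.01],
    [0.06,0,0.01],
    [0.06,0,0.01],
    [0.05,0,0.02],
    [0.06,0,0.01],
    [0.06,0,0.02],
  ],
  twist=[
    [0,0,0],
    [0,0,0],
    [0,0,0],
    [0,0,0],
    [0,0,0],
    [0,0,0],
    [0,0,0],
    [0,0,0],
  ],
  jaw=[1,1,1,1,1,1,1,1],
)

```text
time_s: 11.38
tcp_pos: [0.5427, 0.0054, 0.1424]
tcp_rot: [0.59, 0.711, -0.243, 0.296]
ft_force: [-1.2, 0.9, -0.9]
width: 0.0002
grip_force: 0.5
```

Run:
```python
from h import *
p,q=cur();lidq()
for k in (.55,.5,.45,.4):
    d=(tipq(k)[0]-H)*1e3;print(k,np.round([d@CX,d[2]],1))
carry(.48,.24,14)
```

```text
t 11.375 case x,y,z [-150.9    1.3  142.4] zdir [ 0.71 -0.   -0.71] F [-1.16 -1.01 -0.93] q [-0.39  0.68 -0.22  2.13  1.03  1.07 -1.26]
scene 499 q med [0.52  0.564 0.64 ]
top 1824 q med [0.525 0.56  0.632]
0.55 [-144.8  151.7]
0.5 [-149.2  144.1]
0.45 [-153.2  136.3]
0.4 [-156.8  128.3]
carry [[0.05, -0.0, 0.02], [0.04, -0.0, 0.01], [0.05, 0.0, 0.02], [0.05, 0.0, 0.02], [0.04, -0.0, 0.02], [0.05, -0.0, 0.01], [0.05, -0.0, 0.02], [0.04, 0.0, 0.03], [0.05, -0.0, 0.02], [0.04, -0.0, 0.02], [0.05, -0.0, 0.02], [0.04, 0.0, 0.03], [0.04, -0.0, 0.02], [0.05, -0.0, 0.03]]
```

Call:
drive_tool(
  dp=[
    [0.05,0,0.02],
    [0.04,0,0.01],
    [0.05,0,0.02],
    [0.05,0,0.02],
    [0.04,0,0.02],
    [0.05,0,0.01],
    [0.05,0,0.02],
    [0.04,0,0.03],
  ],
  twist=[
    [0,0,0],
    [0,0,0],
    [0,0,0],
    [0,0,0],
    [0,0,0],
    [0,0,0],
    [0,0,0],
    [0,0,0],
  ],
  jaw=[1,1,1,1,1,1,1,1],
)

```text
time_s: 12.48
tcp_pos: [0.541, 0.0147, 0.1202]
tcp_rot: [0.59, 0.711, -0.243, 0.296]
ft_force: [-1.2, 2.4, -1.0]
width: 0.0004
grip_force: 1.1
```

Call:
drive_tool(
  dp=[
    [0.05,0,0.02],
    [0.04,0,0.02],
    [0.05,0,0.02],
    [0.04,0,0.03],
    [0.04,0,0.02],
    [0.05,0,0.03],
  ],
  twist=[
    [0,0,0],
    [0,0,0],
    [0,0,0],
    [0,0,0],
    [0,0,0],
    [0,0,0],
  ],
  jaw=[1,1,1,1,1,1],
)

```text
time_s: 13.22
tcp_pos: [0.54, 0.0197, 0.103]
tcp_rot: [0.59, 0.711, -0.243, 0.296]
ft_force: [-0.4, -0.2, -1.3]
width: 0.0002
grip_force: 0.6
```

Run:
```python
from h import *
p,q=cur();lidq()
for k in (.3,.25,.2,.1,0):
    d=(tipq(k)[0]-H)*1e3;print(k,np.round([d@CX,d[2]],1))
a=r.snapshot("scene");cv2.imwrite("pics/s3.png",cv2.resize(a["image"][130:295,170:390,::-1],(800,600)))
carry(.24,.05,16)
```

```text
t 13.225 case x,y,z [-165.5    1.4  103. ] zdir [ 0.71 -0.   -0.71] F [ 0.11 -0.46 -1.31] q [-0.42  0.75 -0.22  2.13  1.06  1.04 -1.34]
scene 632 q med [0.286 0.321 0.392]
top 1867 q med [0.284 0.322 0.397]
0.3 [-162.8  111.9]
0.25 [-165.2  103.5]
0.2 [-167.1   95. ]
0.1 [-169.7   77.7]
0 [-170.6   60.2]
carry [[0.03, -0.0, 0.02], [0.03, -0.0, 0.02], [0.03, -0.0, 0.02], [0.03, 0.0, 0.01], [0.03, -0.0, 0.02], [0.02, -0.0, 0.02], [0.03, -0.0, 0.02], [0.03, 0.0, 0.02], [0.03, -0.0, 0.03], [0.02, 0.0, 0.02], [0.03, 0.0, 0.02], [0.03, 0.0, 0.02], [0.03, -0.0, 0.02], [0.02, -0.0, 0.02], [0.03, 0.0, 0.03], [0.02, 0.0, 0.02]]
```

View pics/s3.png

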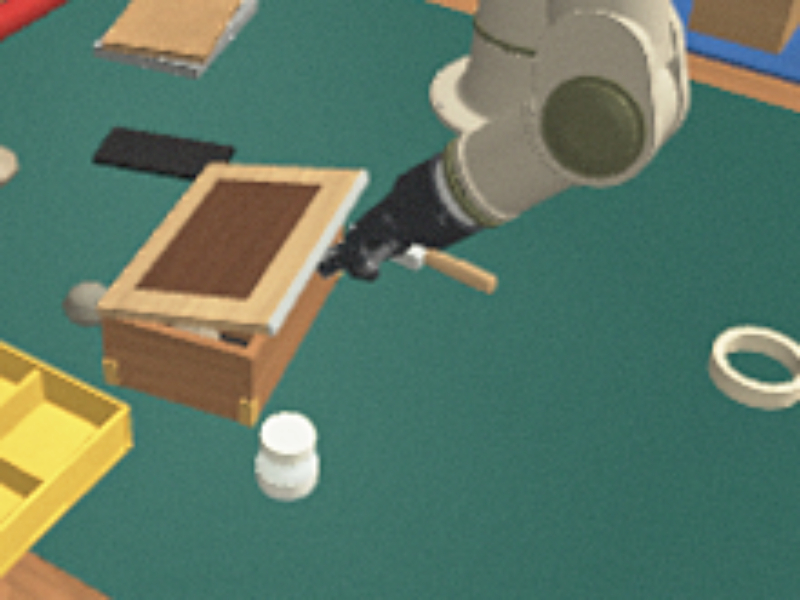

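The lid's front edge, (365,175) to (275,330), rests on the finger at (330,260), outside the front wall, at an angle of about 0.25 rad.

Call:
drive_tool(
  dp=[
    [0.03,0,0.02],
    [0.03,0,0.02],
    [0.03,0,0.02],
    [0.03,0,0.01],
    [0.03,0,0.02],
    [0.02,0,0.02],
    [0.03,0,0.02],
    [0.03,0,0.02],
  ],
  twist=[
    [0,0,0],
    [0,0,0],
    [0,0,0],
    [0,0,0],
    [0,0,0],
    [0,0,0],
    [0,0,0],
    [0,0,0],
  ],
  jaw=[1,1,1,1,1,1,1,1],
)

```text
time_s: 14.38
tcp_pos: [0.5394, 0.0231, 0.0868]
tcp_rot: [0.59, 0.711, -0.243, 0.296]
ft_force: [-0.2, 0.6, -0.3]
width: 0.0001
grip_force: 0.6
```

Call:
drive_tool(
  dp=[
    [0.03,0,0.02],
    [0.03,0,0.02],
    [0.02,0,0.02],
    [0.03,0,0.02],
    [0.03,0,0.02],
    [0.02,0,0.02],
  ],
  twist=[
    [0,0,0],
    [0,0,0],
    [0,0,0],
    [0,0,0],
    [0,0,0],
    [0,0,0],
  ],
  jaw=[1,1,1,1,1,1],
)

```text
time_s: 15.12
tcp_pos: [0.5391, 0.0248, 0.0749]
tcp_rot: [0.59, 0.711, -0.243, 0.296]
ft_force: [-0.5, 1.0, -0.7]
width: 0.0004
grip_force: 0.7
```

```bash
cat >> h.py <<'E'
def lidflat():
    "fit lid outer face from top view: slope about the hinge"
    a=r.snapshot("top");W=world(a).reshape(-1,3)-H
    X=W@CX*1e3;Y=W@CY*1e3;Z=W[:,2]*1e3-85
    m=(abs(Y)<115)&(X>-165)&(X<5)&(Z>5)&(Z<70);c=np.polyfit(X[m],Z[m],1);print("slope q",-c[0],"z at hinge",c[1])
E
python3 - <<'E'
from h import *
p,q=cur();lidflat();lidq()
E
```

```text
t 15.125 case x,y,z [-170.6    1.5   74.9] zdir [ 0.71 -0.   -0.71] F [-1.08 -0.34 -0.7 ] q [-0.43  0.8  -0.21  2.13  1.09  1.02 -1.39]
slope q 0.044816047812316226 z at hinge 13.29076783734097
scene 685 q med [0.113 0.146 0.214]
top 1818 q med [0.118 0.156 0.233]
```

Call:
drive_tool(
  dp=[
    [0.02,0,0.02],
    [0.02,0,0.02],
    [0.02,0,0.02],
    [0.02,0,0.02],
    [0.02,0,0.02],
    [0.02,0,0.02],
  ],
  twist=[
    [0,0,0],
    [0,0,0],
    [0,0,0],
    [0,0,0],
    [0,0,0],
    [0,0,0],
  ],
  jaw=[1,1,1,1,1,1],
)

```text
time_s: 16.02
tcp_pos: [0.5392, 0.0243, 0.0651]
tcp_rot: [0.59, 0.711, -0.244, 0.296]
ft_force: [-0.0, -0.0, -0.3]
width: -0.0
grip_force: 0.0
```

Run:
```python
from h import *
p,q=cur();lidflat();lidq();print(r.sense()["grip_force"])
```

```text
t 16.025 case x,y,z [-170.1    1.5   65.1] zdir [ 0.71 -0.   -0.71] F [ 0.03 -0.05 -0.29] q [-0.43  0.81 -0.21  2.13  1.1   1.01 -1.41]
slope q 0.0004946515974622037 z at hinge 13.178072256536293
scene 667 q med [0.07  0.105 0.172]
top 1792 q med [0.075 0.113 0.187]
0.0
```

Call:
drive_tool(
  dp=[
    [0.04,0,0.04],
    [0.04,0,0.04],
    [0.15,0,-0.15],
    [0.3,0,-0.3],
    [0.4,0,-0.4],
    [0.4,0,-0.4],
    [0,0,-0.4],
    [-0.2,0,-0.3],
  ],
  twist=[
    [0,0,0],
    [0,0,0],
    [0,0,0],
    [0,0,0],
    [0,0,0],
    [0,0,0],
    [0,0,0],
    [0,0,0],
  ],
  jaw=[1,1,1,1,1,1,1,1],
)

```text
time_s: 17.18
tcp_pos: [0.515, 0.1514, 0.0974]
tcp_rot: [0.589, 0.712, -0.243, 0.296]
ft_force: [0.7, -1.2, 0.1]
width: -0.0001
grip_force: 0.0
```

Call:
drive_tool(
  dp=[
    [-0.3,0,-0.3],
    [-0.2,0,-0.2],
    [0,0,0],
    [0,0,0],
  ],
  twist=[
    [0,0,0],
    [0,0,0],
    [0,0,0],
    [0,0,0],
  ],
  jaw=[1,1,1,1],
)

```text
time_s: 17.68
tcp_pos: [0.5153, 0.1493, 0.1385]
tcp_rot: [0.59, 0.711, -0.244, 0.296]
ft_force: [-0.1, -0.6, -0.1]
width: -0.0005
grip_force: 0.0
```

Run:
```python
from h import *
p,q=cur();lidflat()
a=r.snapshot("scene");cv2.imwrite("pics/s4.png",cv2.resize(a["image"][:,:,::-1],(800,600)))
```

```text
t 17.675 case x,y,z [-297.4    1.7  138.5] zdir [ 0.71 -0.   -0.71] F [ 0.58 -0.24 -0.09] q [-0.57  0.73 -0.3   2.    0.86  1.21 -1.31]
slope q -0.0001067689860713354 z at hinge 13.21863423730962
```

View pics/s4.png

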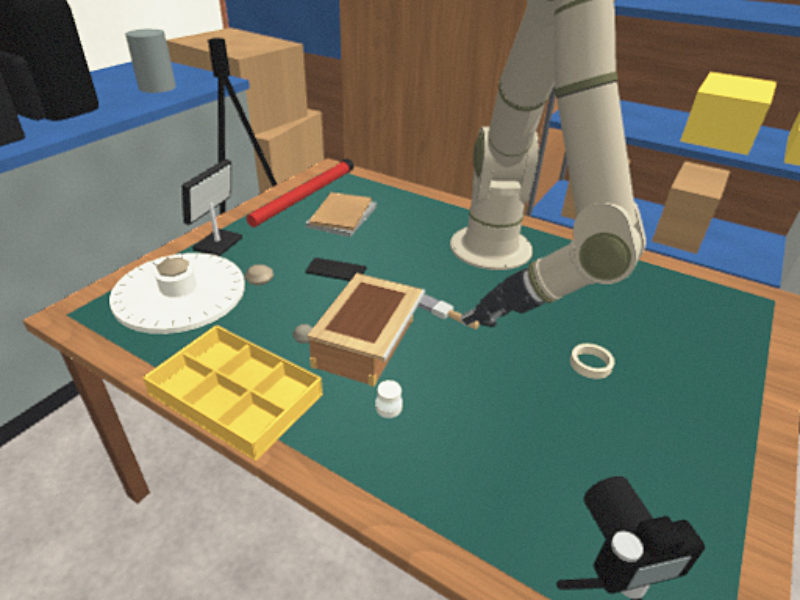

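The lid lies shut at (365,315). The gripper at (500,300) is clear of everything, and the bystanders are where they were.

```bash
python3 -c "
from bench import r
print(r.finish_job())"
```

```text
the job is handed in; nothing more can be done
None
```

The lid was nudged into free fall, caught on the finger at about 0.76 rad and carried down until it lay shut. The fingers are clear, nothing looked moved in the last picture, and the job was handed in at about 18 s; no verdict came back.

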